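Roll the press roller over the glued label

ROBOT

A 7-joint arm with a two-finger parallel gripper is mounted at the origin on the work surface. World frame = base frame: x ahead of the robot, y to its left, z up, the work surface at z = 0. Lengths are in m, angles in degrees, forces in N, time in s.
With the tool pointing down it reaches from about 0.425 to 0.875 m from the base axis. Payload 4.7 kg.
Tool frame: the origin (TCP) lies on the centre line of the jaws, within the pads' length; the fingertips stand 8 mm ahead of it and the grasp point (between the pads) lies 11 mm behind it; z points along the fingers, x is the direction in which the jaws open and shut, and the axes are right-handed (so a half turn about z gives the same grasp; the last joint's range is limited). The gripper opens to 87 mm and grips with 3 to 60 N. Pads are 19 mm wide; open, the fingers measure 117 mm over their backs; the gripper's body (75 mm by 190 mm) begins 51 mm behind the grasp point.
Start: joints at [75.178, 18.392, -4.016, 83.108, 1.295, 78.541, -3.26], TCP at [0.175, -0.626, 0.231] pointing down, gripper open.
Joint ranges: [-163.93, 163.93], [-17.29, 119.83], [-79.2, 71.16], [3.27, 140.29], [-89.18, 269.18], [5.43, 117.66], [-154.24, 154.24]. Speed limits (degrees/s): [147.25, 147.25, 180, 180, 180, 180, 180].

INTERFACE

Orientations are given as [roll, pitch, yaw] about the fixed x, y, z axes, in that order (R = Rz(yaw) Ry(pitch) Rx(roll)).
In Python, from cell import telemetry, read_camera, get_calibration, sign_off gives the robot as it stands. The module is installed in compiled form; this text tells all that it offers.
- The arm moves only by the tool carry_out, never from a script. Its arguments are lists of equal length, an entry for each row: "translation": the shift along the tool's x, y, z in cm, a list of three; "turn": the turn about the tool's z in rad; "gripper": the opening, from 0 (shut) to 1 (fully open). In form: {"translation": [[dx, dy, dz], ...], "turn": [turn, ...], "gripper": [gripper, ...]}. A call has 1 to 5 rows; each row is the pose to reach, as a shift and turn from the pose commanded when the call began, along the tool's axes at that moment; what a row does not reach only later rows make up. A row lasts 1/8 s, in which the tool goes at most 62.5 mm and 10.7 degrees, less where a joint would pass 70% of its speed; a pose out of reach is approached as far as the arm can. A call with a gripper value outside its range is refused whole. The fingers move at their own pace and stop on an object; "squeeze" is the grip in N (left out, the last holds). Time passes only in rows, so rows that repeat a pose let the fingers close. It gives the time, the measured TCP pose, the force and the opening at its end, in the units of the state.
- telemetry.get_obs(): the state, without advancing time (a new reading comes with each control period).
- read_camera(name): name is "side" or "top"; returns the picture (480x640x3 uint8, red, green, blue); there is no depth.
- get_calibration(name): a dict with "fx", "fy", "cx", "cy" (pixels), "R" (3x3) and "t" (3): a world point X has camera coordinates R X + t. Camera axes: x right, y down, z forward; pixel columns grow to the right and rows downward; lengths in m; the calibration is good to about 2 mm. A picture is of the moment at which its call begins. get_calibration takes no time and is no camera call.
- sign_off(): hands the job in, once; it reports no verdict.
The state is a dict: "time_s": time; "qpos": joint angles; "joint_velocities": joint speeds; "effort": joint torques, N m; "tool_pos": TCP position; "tool_rot": TCP orientation; "force": force on the tool from outside, world axes, zero at the start; "wrist_torque": the same for the moment, N m; "grip_width": finger opening in m.
Only numpy, scipy, OpenCV 4.12 (cv2) and the standard library are available. Lean on these libraries where they do the work, as an engineer would, in place of code of your own. Each camera call takes 0.05 s, during which the arm holds its last target.

TASK

Press the freshly glued paper label flat on its greyboard: with closed fingertips on top of the wooden roller's barrel, roll it from where it lies across the label, in as many strokes as you need, and let it come to rest along the middle of the bare strip on the label's far side, roughly parallel to the label. Push only on the upper half of the roller so that it truly rolls; do not grip it, lift it or let it roll off the board, leave the other things on the desk where they are, and finish with the hand clear of it.

Things in the scene. Friction and masses are not known exactly. Their poses are not given: they have to be found in the camera images.
- board: greyboard fixed flat on the desk, 4 mm thick, 240 mm along its x, 190 mm along its y (y = -100 to +90 mm). Origin: at its underside, below the label's middle; z up. The thin white label on it is 140 mm along x, 60 mm along y (y = -30 to +30 mm). The roller starts on the bare strip at the label's -y side (the robot's right) and is to roll towards the board's +y.
- strip_mid (a point): middle of the bare strip on the far (+y) side of the label, on the board's top face, 60 mm from the board's origin along its +y. The strip is 60 mm wide (board y = +30 to +90 mm) and 240 mm long along the board's x; its outer edge is the board's edge, a 4 mm drop to the desk.
- roller: loose beech roller, 0.3 kg. Origin: middle of its axis; x along the axis, parallel to the board's x within a few degrees; y, z turn as it rolls. Barrel 60 mm dia x 150 mm, each end a handle 22 mm dia x 30 mm. On the board its axis is 34 mm, its top 64 mm above the desk. Fingertips stick on it: on top they go twice as far as the axis. Let go at 0.05 m/s it runs on 3 mm, at 0.15 m/s 25 mm.
- paperweight: glass paperweight, 72 mm across and 47 mm high, origin at the centre of its underside. Leave alone.
- tape: black tape roll lying flat on a steel spindle stand: foot 84 mm across, 84 mm high at the spindle's tip, origin at the centre of its underside. Leave alone.
- cap: green marker cap standing upright, 17 mm across, 40 mm high, origin at the centre of its underside. Leave alone.
- square: aluminium measuring square lying flat: blade 200 x 28 x 4 mm along its x, stock 30 x 120 x 8 mm at its -x end reaching to -y; origin at the middle of the blade's underside. Leave alone.
Mind the look-alikes: they are no part of the job. Of the things like the roller, leave any that is turquoise; of the rest the larger one is meant.

How it is judged (in metres and radians):
On the way:
1. the roller, lying on the board, has turned about half a turn by rolling and is past the middle of the label (angle between roller's own z axis and vertical above 2.2 rad and y of roller in the frame of board above 0 m and height (world z) of roller below 0.04 m), for 0.05 s.
At the end, for the whole second after the job is handed in: the roller lies at rest on the board with its middle within 20 mm of the middle line of the far bare strip and within 50 mm of the strip's middle lengthways, its axis within 0.3 rad of parallel to the label, after having rolled about half a turn or more over the label (y of roller in the frame of strip_mid between -0.02 and 0.02 m and x of roller in the frame of strip_mid between -0.05 and 0.05 m and angle between the x axis of roller and the x axis of board, either way round below 0.3 rad and height (world z) of roller between 0.03 and 0.038 m and linear speed of roller below 0.01 m/s); the robot touches nothing.
It fails at once if the roller is lifted (axis more than 12 mm above its rolling height) (height (world z) of roller above 0.046 m).
It fails at once if the roller rolls off the board (y of roller in the frame of board above 0.094 m or y of roller in the frame of board below -0.104 m).
It fails at once if the fingers touch the roller while reaching well below its axis (grasp point less than 8 mm above the axis height, tips about 11 mm below it) (contact force between the fingers and roller above 0.5 N and height (world z) of the grasp point below 0.042 m).
It fails at once if the paperweight, tape, cap or square is moved more than 15 mm (distance of any of paperweight, tape, cap, square from where it was at the start of the episode above 0.015 m).
It also fails if it takes over 58 s, if anything falls off the work surface, if the arm or the gripper's body presses on something with over 40 N, if the wrist force passes 120 N, or if a joint passes its speed limit or range.

## Working session

There is one attempt and no reset: what is moved stays moved. The work goes in short steps, Python scripts to look and compute and a tool call to move; the robot and the scene stay as the last step left them, time stands still between calls to the robot, and variables do not carry over. Pictures are saved under pics/ and viewed, and the job is handed in when it is done.

Besides the shell and the picture viewer there is one more tool, called after ">>>" as name(argument=value, ...), one argument or row to a line, values as JSON. carry_out: Moves the arm, as the interface text tells. Its arguments: {"type":"object","properties":{"translation":{"type":"array","items":{"type":"array","items":{"type":"number"}}},"turn":{"type":"array","items":{"type":"number"}},"gripper":{"type":"array","items":{"type":"number"}},"squeeze":{"type":"number"}},"required":["translation","turn","gripper"]}

```bash
mkdir -p pics; python3 - <<'E'
from cell import telemetry, read_camera, get_calibration
import cv2,numpy as np
for n in("side","top"):
    im=read_camera(n); cv2.imwrite(f"pics/{n}0.png",im[...,::-1])
    c=get_calibration(n); print(n,c)
print(telemetry.get_obs())
E
```

```text
side {'fx': 434.37603118163076, 'fy': 434.37603118163076, 'cx': 319.55078196657547, 'cy': 237.62805674200013, 'R': array([[ 0.92870136, -0.3699518 , -0.02548423],
       [-0.21731197, -0.48726287, -0.8457839 ],
       [ 0.30048176,  0.79101868, -0.53291665]]), 't': array([-0.54998421,  0.16922113,  0.78380366])}
top {'fx': 546.2812068430053, 'fy': 546.2812068430053, 'cx': 319.24408716955224, 'cy': 245.00851715962997, 'R': array([[ 0.02701611, -0.99962556,  0.00434372],
       [-0.97834919, -0.02733253, -0.20514822],
       [ 0.20519013,  0.00129263, -0.97872128]]), 't': array([-0.02762671,  0.60980938,  1.02782934])}
{'time_s': 0.1, 'qpos': array([75.17889603, 18.43546159, -4.0150461 , 83.1682468 ,  1.29557847,
       78.5403384 , -3.2588417 ]), 'joint_velocities': array([-0.09584003, -0.0223811 ,  0.01748799, -0.2244956 , -0.00868424,
       -0.05794041, -0.06200679]), 'effort': array([-1.29988011e-04, -4.92571986e+01, -4.05998155e-01, -3.13397276e+01,
       -6.42851670e-02,  3.95404233e-02,  7.57602902e-05]), 'tool_pos': array([ 0.17492946, -0.62551939,  0.22956051]), 'tool_rot': array([ 1.79993842e+02,  9.87851191e-02, -7.43684862e+01]), 'force': array([ 0.51275278,  0.27697812, -0.18773143]), 'wrist_torque': array([-0.00361063, -0.00049062, -0.02112969]), 'grip_width': 0.08721405473138061}
```

View pics/side0.png

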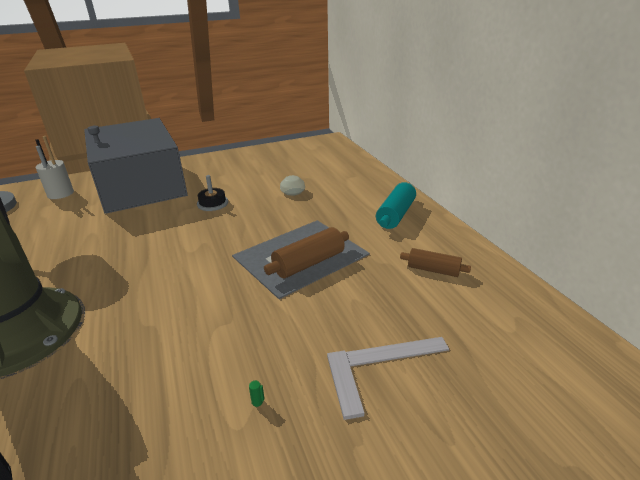

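View pics/top0.png

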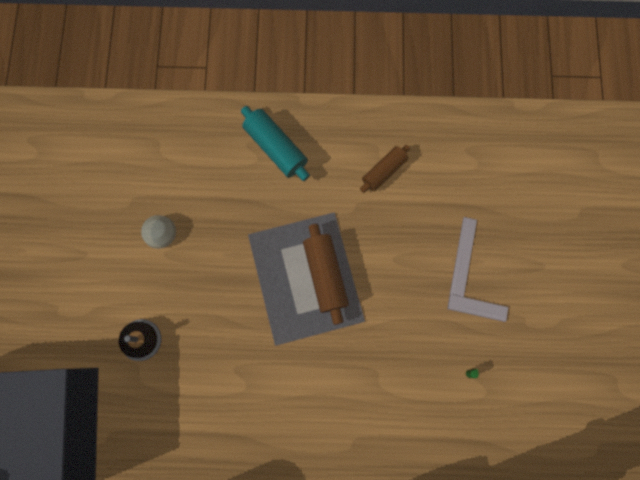

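Candidates: the brown roller on the board at top px (325,272), a turquoise one at (275,142), and a small brown one at (385,168). I choose the larger brown one lying on the board. Next is a close crop to check it.

```bash
python3 - <<'E'
import cv2
im=cv2.imread("pics/top0.png")[200:355,235:385]
cv2.imwrite("pics/crop0.png",cv2.resize(im,None,fx=3.8,fy=3.8,interpolation=cv2.INTER_CUBIC))
E
```

```text
(no output)
```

View pics/crop0.png

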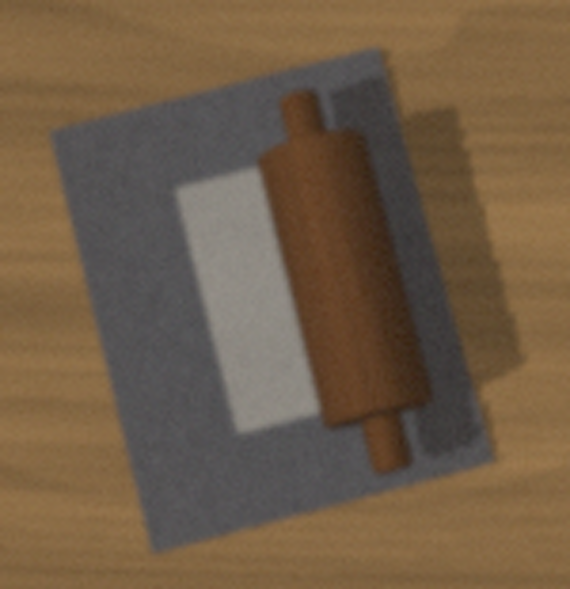

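The crop shows the large brown roller on the bare right strip, overlapping the label's edge in view. Its handle ends are at about crop (299,92) and (391,472), and all four board corners are visible.

```bash
cat > h.py <<'E'
import numpy as np, cv2
from scipy.optimize import least_squares
from cell import get_calibration
C={n:get_calibration(n) for n in("top","side")}
def ray(n,u,v,z):
    c=C[n];d=c["R"].T@np.array([(u-c["cx"])/c["fx"],(v-c["cy"])/c["fy"],1]);o=-c["R"].T@c["t"]
    return o+d*(z-o[2])/d[2]
def proj(n,X):
    c=C[n];p=c["R"]@np.asarray(X)+c["t"];return np.array([c["fx"]*p[0]/p[2]+c["cx"],c["fy"]*p[1]/p[2]+c["cy"]])
def B2w(b,x,y,z=0): 
    return np.array([b[0]+np.cos(b[2])*x-np.sin(b[2])*y,b[1]+np.sin(b[2])*x+np.cos(b[2])*y,z])
def w2B(b,p):
    d=np.asarray(p)[:2]-b[:2];c,s=np.cos(b[2]),np.sin(b[2]);return np.array([c*d[0]+s*d[1],-s*d[0]+c*d[1]])
E
python3 - <<'E'
from h import *
px=np.array([[53,130],[382,48],[494,460],[153,551]])/3.8+[235-.4,200-.4]
W=np.array([ray("top",u,v,.004) for u,v in px]);print(W)
L=[(.12,.09),(.12,-.1),(-.12,-.1),(-.12,.09)]
f=lambda b:np.concatenate([B2w(b,*l)[:2]-w[:2] for l,w in zip(L,W)])
r=least_squares(f,[.6,0,0]);b=r.x;print("board",b,np.degrees(b[2]),"res mm",r.fun*1e3)
np.save("board.npy",b)
e=np.array([[299,92],[391,472]])/3.8+[234.6,199.6]
# end caps: top edge of the handle end etc.
E_=[ray("top",u,v,.034) for u,v in e];print("roller ends",E_,np.linalg.norm(E_[0]-E_[1]))
m=(E_[0]+E_[1])/2;d=E_[0]-E_[1];print("mid",m,"yaw",np.degrees(np.arctan2(d[1],d[0])),"inboard",w2B(b,m))
s=B2w(b,0,.06);print("strip",s)
# barrel edges overlays
im=cv2.imread("pics/side0.png")
for l in L: cv2.circle(im,tuple(int(q) for q in proj("side",B2w(b,*l,.004)).round()),2,(0,0,255),-1)
for p in E_: cv2.circle(im,tuple(int(q) for q in proj("side",p).round()),2,(0,255,0),-1)
cv2.imwrite("pics/ov0.png",cv2.resize(im[200:320,210:390],None,fx=4,fy=4))
E
```

```text
[[ 0.64279144  0.13941036  0.004     ]
 [ 0.69519969 -0.04275804  0.004     ]
 [ 0.46701925 -0.10798961  0.004     ]
 [ 0.41376971  0.07368677  0.004     ]]
board [0.55331145 0.02039213 0.28037451] 16.064276145430682 res mm [ 0.92982745  0.6733012   1.09753938  0.26084693 -1.35047298 -0.91931359
 -0.67689385 -0.01483454]
roller ends [array([0.66092528, 0.00270769, 0.034     ]), array([ 0.45715223, -0.05150638,  0.034     ])] 0.2108616093994626
mid [ 0.55903875 -0.02439934  0.034     ] yaw 14.898489630749438 inboard [-0.00689083 -0.04462729]
strip [0.53670851 0.07804924 0.        ]
```

View pics/ov0.png

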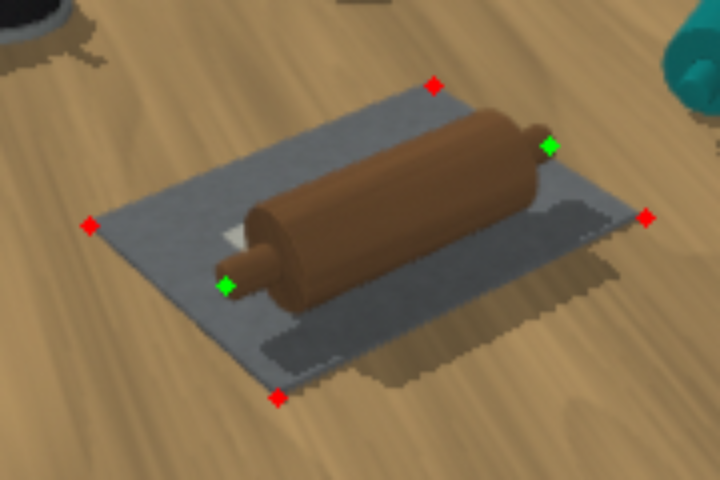

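```bash
cat >> h.py <<'E'
def tool(goal,cur,yaw=np.radians(-74.37)):
    d=np.asarray(goal)-np.asarray(cur);x=np.array([np.cos(yaw),np.sin(yaw)]);y=np.array([np.sin(yaw),-np.cos(yaw)])
    return np.array([d[:2]@x,d[:2]@y,-d[2]])*100
E
python3 - <<'E'
from h import *
u=np.array([np.cos(np.radians(104.9)),np.sin(np.radians(104.9)),0])
g=np.array([.559,-.0244,.1])-.012*u
print(g,tool(g,[.175,-.626,.231]))
E
```

```text
[ 0.56208559 -0.03599651  0.1       ] [-46.38959335 -53.17329539  13.1       ]
```

>>> carry_out(
  translation=[
    [-4, -4.6, 0],
    [-8, -9.2, 0],
    [-12, -13.8, 0],
    [-16, -18.4, 0],
    [-20, -23, 0],
  ],
  turn=[0, 0, 0, 0, 0],
  gripper=[0, 0, 0, 0, 0],
  squeeze=10,
)

```text
time_s: 0.72
tool_pos: [0.3434, -0.3694, 0.2303]
tool_rot: [180.0, -0.0, -74.4]
force: [0.6, -1.0, 0.3]
grip_width: 0.045
```

>>> carry_out(
  translation=[
    [-4, -4.6, 0],
    [-8, -9.2, 0],
    [-12, -13.8, 0],
    [-16, -18.4, 0],
    [-20, -23, 0],
  ],
  turn=[0, 0, 0, 0, 0],
  gripper=[0, 0, 0, 0, 0],
)

```text
time_s: 1.35
tool_pos: [0.5109, -0.1152, 0.2304]
tool_rot: [180.0, -0.0, -74.4]
force: [1.3, 0.1, 0.1]
grip_width: 0.0018
```

>>> carry_out(
  translation=[
    [-3.2, -3.6, 0],
    [-6.4, -7.2, 1],
    [-6.4, -7.2, 5],
    [-6.4, -7.2, 9],
    [-6.4, -7.2, 13],
  ],
  turn=[0, 0, 0, 0, 0],
  gripper=[0, 0, 0, 0, 0],
)

```text
time_s: 1.98
tool_pos: [0.5621, -0.0358, 0.0989]
tool_rot: [180.0, 0.0, -74.4]
force: [0.5, -0.6, 0.7]
grip_width: -0.0001
```

```bash
cat > look.py <<'E'
import sys
from h import *
from cell import read_camera, telemetry
k=sys.argv[1]
a=read_camera("top")[...,::-1][200:355,235:385];s=read_camera("side")[...,::-1][160:320,210:390]
cv2.imwrite(f"pics/{k}.png",np.hstack([cv2.resize(a,(387,400),interpolation=2),cv2.resize(s,(400,400),interpolation=2)]))
o=telemetry.get_obs();print(o["time_s"],o["tool_pos"],o["force"])
E
python3 look.py a1
```

```text
2.075 [ 0.55837981 -0.03576202  0.09580006] [-0.34248865  0.72974377 -0.03762336]
```

View pics/a1.png

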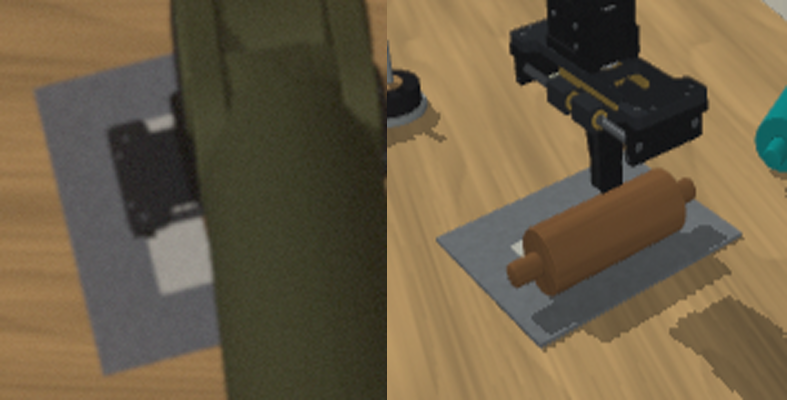

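The side view shows the closed fingers above the middle of the barrel, with the roller undisturbed. I'll let the arm settle and re-read the pose.

>>> carry_out(
  translation=[
    [0, 0, 0],
    [0, 0, 0],
    [0, 0, 0],
  ],
  turn=[0, 0, 0],
  gripper=[0, 0, 0],
)

```text
time_s: 2.45
tool_pos: [0.5635, -0.0359, 0.1022]
tool_rot: [-179.9, -0.1, -74.4]
force: [-0.5, -0.6, -0.4]
grip_width: 0.0005
```

>>> carry_out(
  translation=[
    [0, 0, 0.6],
    [0, 0, 1.2],
    [0, 0, 1.8],
    [0, 0, 2.2],
    [0, 0, 2.5],
  ],
  turn=[0, 0, 0, 0, 0],
  gripper=[0, 0, 0, 0, 0],
)

```text
time_s: 3.08
tool_pos: [0.5623, -0.0358, 0.0751]
tool_rot: [180.0, 0.0, -74.4]
force: [0.0, -0.4, 0.9]
grip_width: 0.0004
```

>>> carry_out(
  translation=[
    [0, 0, 0],
    [0, 0, 0.1],
    [0, 0, 0.2],
    [0, 0, 0.3],
    [0, 0, 0.3],
  ],
  turn=[0, 0, 0, 0, 0],
  gripper=[0, 0, 0, 0, 0],
)

```text
time_s: 3.7
tool_pos: [0.5624, -0.0358, 0.0725]
tool_rot: [180.0, -0.0, -74.4]
force: [-0.2, -0.1, 0.3]
grip_width: 0.0003
```

Close to contact; easing down.

>>> carry_out(
  translation=[
    [0, 0, 0.05],
    [0, 0, 0.1],
    [0, 0, 0.15],
    [0, 0, 0.2],
    [0, 0, 0.2],
  ],
  turn=[0, 0, 0, 0, 0],
  gripper=[0, 0, 0, 0, 0],
)

```text
time_s: 4.32
tool_pos: [0.5628, -0.0363, 0.0713]
tool_rot: [-180.0, -0.1, -74.4]
force: [-0.1, -0.8, 5.8]
grip_width: 0.0006
```

>>> carry_out(
  translation=[
    [-0.4, 0, 0.05],
    [-1.0, 0, 0.1],
    [-1.6, 0, 0.1],
    [-2.2, 0, 0.1],
    [-2.8, 0, 0.1],
  ],
  turn=[0, 0, 0, 0, 0],
  gripper=[0, 0, 0, 0, 0],
)

```text
time_s: 4.95
tool_pos: [0.5554, -0.0097, 0.0722]
tool_rot: [-180.0, -0.2, -74.4]
force: [-6.1, -2.3, 17.8]
grip_width: 0.0005
```

>>> carry_out(
  translation=[
    [-0.6, 0, -0.05],
    [-1.2, 0, -0.1],
    [-1.8, 0, -0.1],
    [-2.2, 0, -0.1],
    [-2.4, 0, -0.1],
  ],
  turn=[0, 0, 0, 0, 0],
  gripper=[0, 0, 0, 0, 0],
)

```text
time_s: 5.58
tool_pos: [0.5487, 0.0148, 0.0714]
tool_rot: [-180.0, -0.0, -74.3]
force: [-1.9, 0.1, 6.2]
grip_width: 0.0006
```

```bash
python3 look.py a2
```

```text
5.675 [0.5486587  0.0148644  0.07137102] [-1.72431226  0.65758335  6.86263742]
```

View pics/a2.png

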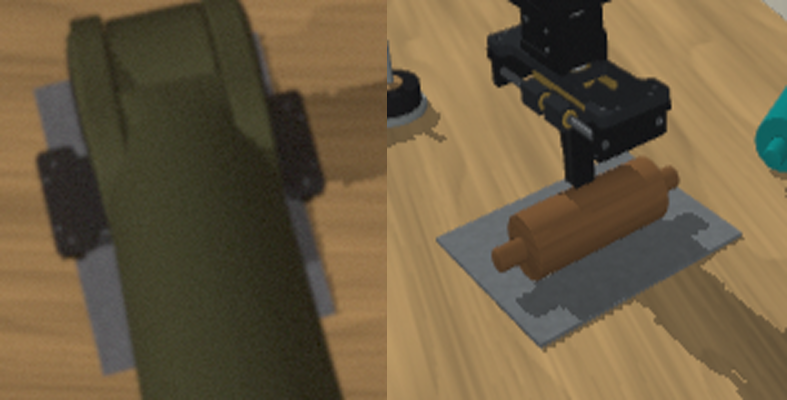

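The side view shows the roller about a quarter turn along, still parallel and on the label. Now I'll lift, step back 2.6 cm and lower for stroke two.

>>> carry_out(
  translation=[
    [0, 0, -0.4],
    [0, 0, -1.2],
    [0.8, 0, -1.6],
    [2.0, 0, -1.6],
    [2.6, 0, -1.6],
  ],
  turn=[0, 0, 0, 0, 0],
  gripper=[0, 0, 0, 0, 0],
)

```text
time_s: 6.3
tool_pos: [0.5556, -0.0126, 0.0863]
tool_rot: [180.0, -0.0, -74.5]
force: [-0.9, 0.4, -0.4]
grip_width: 0.0006
```

```bash
python3 look.py a3
```

```text
6.4 [ 0.55544277 -0.01233176  0.08615611] [-0.47215455  0.44528506 -0.29688586]
```

View pics/a3.png

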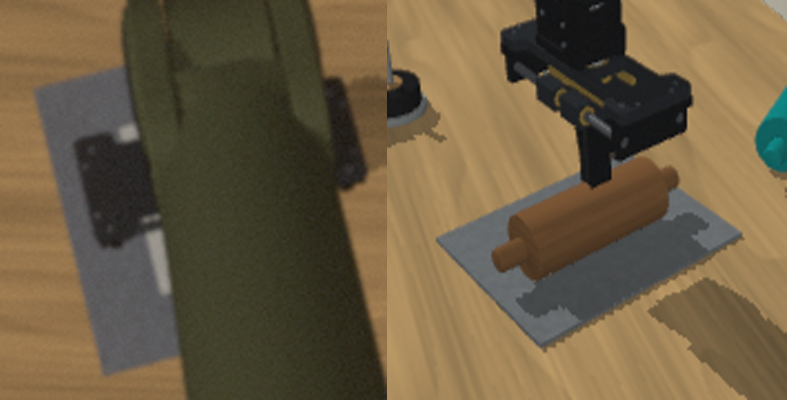

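```bash
cat > est.py <<'E'
import sys
from h import *
b=np.load("board.npy")
# crop px of left / right handle-end centres in the look picture
def est(l,r):
    P=[ray("side",(p[0]-387)*180/400+210-.3,p[1]*160/400+160-.3,.034) for p in (l,r)]
    d=P[1]-P[0];m=(P[0]+P[1])/2
    return w2B(b,m)*1e3,np.degrees(np.arctan2(d[1],d[0])-b[2]),np.linalg.norm(d),m
E
python3 - <<'E'
from est import *
print(est((511,274),(688,190)));print(est((497,259),(673,177)))
print(w2B(b,[.5554,-.0123])*1e3)
im=cv2.imread("pics/a3.png")
cv2.imwrite("pics/a3z.png",cv2.resize(im[150:300,470:700],None,fx=3.4,fy=3.4,interpolation=2))
im=cv2.imread("pics/a1.png")
cv2.imwrite("pics/a1z.png",cv2.resize(im[150:310,480:710],None,fx=3.4,fy=3.4,interpolation=2))
E
```

```text
(array([ -7.44658687, -40.72674585]), np.float64(-1.7462590296909026), np.float64(0.20392489782087428), array([ 0.55742536, -0.0208049 ,  0.034     ]))
(array([ -5.5441197, -14.3943986]), np.float64(-1.4910701685942225), np.float64(0.20572367449059964), array([0.55196697, 0.00502566, 0.034     ]))
[ -7.03942035 -31.99349997]
```

View pics/a3z.png

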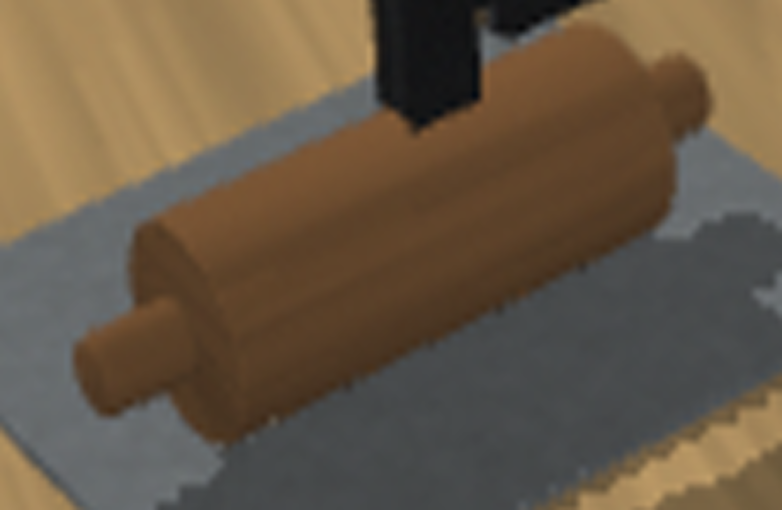

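The zoom shows the roller parallel to the board at about board y = -16 mm, with the finger about 15 mm behind the axis. Stroke two follows.

>>> carry_out(
  translation=[
    [0, 0, 0.5],
    [0, 0, 1.0],
    [0, 0, 1.4],
    [0, 0, 1.6],
    [0, 0, 1.65],
  ],
  turn=[0, 0, 0, 0, 0],
  gripper=[0, 0, 0, 0, 0],
)

```text
time_s: 7.02
tool_pos: [0.5557, -0.0116, 0.0714]
tool_rot: [180.0, -0.1, -74.4]
force: [-5.0, -2.9, 11.9]
grip_width: 0.0004
```

>>> carry_out(
  translation=[
    [-0.4, 0, 0.05],
    [-1.0, 0, 0.05],
    [-1.6, 0, 0.05],
    [-2.2, 0, 0.05],
    [-2.8, 0, 0.05],
  ],
  turn=[0, 0, 0, 0, 0],
  gripper=[0, 0, 0, 0, 0],
)

```text
time_s: 7.65
tool_pos: [0.5484, 0.0156, 0.0722]
tool_rot: [180.0, -0.2, -74.4]
force: [-6.3, -2.7, 17.3]
grip_width: 0.0006
```

>>> carry_out(
  translation=[
    [-0.6, 0, 0],
    [-1.2, 0, 0],
    [-1.8, 0, 0],
    [-2.3, 0, 0],
    [-2.6, 0, 0],
  ],
  turn=[0, 0, 0, 0, 0],
  gripper=[0, 0, 0, 0, 0],
)

```text
time_s: 8.28
tool_pos: [0.5411, 0.042, 0.0711]
tool_rot: [-180.0, -0.0, -74.3]
force: [-3.0, -0.4, 9.7]
grip_width: 0.0005
```

>>> carry_out(
  translation=[
    [0, 0, -0.4],
    [0, 0, -1.2],
    [0.8, 0, -1.6],
    [2.0, 0, -1.6],
    [2.6, 0, -1.6],
  ],
  turn=[0, 0, 0, 0, 0],
  gripper=[0, 0, 0, 0, 0],
)

```text
time_s: 8.9
tool_pos: [0.548, 0.0143, 0.0852]
tool_rot: [180.0, -0.0, -74.5]
force: [-0.1, -0.6, 0.5]
grip_width: 0.0003
```

```bash
python3 look.py a4
```

```text
9.0 [0.54791868 0.01463917 0.08515238] [ 0.54470319  0.07673275 -0.03776853]
```

View pics/a4.png

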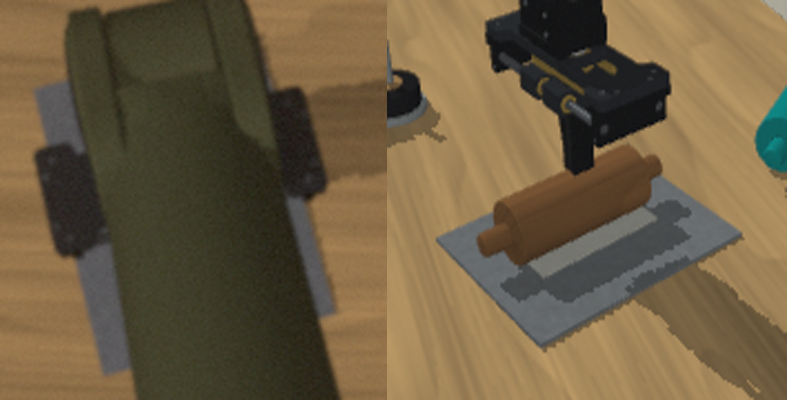

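The roller is now past the label's middle with the label visible behind it; its handle ends are at crop px (482,243) and (656,164). Next is stroke three.

```bash
python3 - <<'E'
from est import *
print(est((482,243),(657,164)),w2B(b,[.5479,.0146])*1e3)
E
```

```text
(array([-3.94924325, 14.31821646]), np.float64(-1.5780875950254625), np.float64(0.20681281416079866), array([0.54555434, 0.03305843, 0.034     ])) [-6.80291097 -4.06852793]
```

>>> carry_out(
  translation=[
    [0, 0, 0.5],
    [0, 0, 1.0],
    [0, 0, 1.4],
    [0, 0, 1.55],
    [0, 0, 1.6],
  ],
  turn=[0, 0, 0, 0, 0],
  gripper=[0, 0, 0, 0, 0],
)

```text
time_s: 9.62
tool_pos: [0.5481, 0.0152, 0.0709]
tool_rot: [180.0, -0.1, -74.4]
force: [-4.1, -2.6, 13.7]
grip_width: 0.0007
```

>>> carry_out(
  translation=[
    [-0.4, 0, 0],
    [-1.0, 0, 0],
    [-1.6, 0, 0],
    [-2.2, 0, 0],
    [-2.8, 0, 0],
  ],
  turn=[0, 0, 0, 0, 0],
  gripper=[0, 0, 0, 0, 0],
)

```text
time_s: 10.25
tool_pos: [0.5404, 0.0427, 0.0722]
tool_rot: [180.0, -0.2, -74.4]
force: [-7.9, -2.1, 20.2]
grip_width: 0.0007
```

>>> carry_out(
  translation=[
    [-0.6, 0, 0],
    [-1.2, 0, 0],
    [-1.8, 0, 0],
    [-2.3, 0, 0],
    [-2.6, 0, 0],
  ],
  turn=[0, 0, 0, 0, 0],
  gripper=[0, 0, 0, 0, 0],
)

```text
time_s: 10.88
tool_pos: [0.5333, 0.0691, 0.071]
tool_rot: [180.0, -0.0, -74.3]
force: [-3.7, -0.3, 10.4]
grip_width: 0.0008
```

>>> carry_out(
  translation=[
    [0, 0, -0.4],
    [0, 0, -1.2],
    [0.8, 0, -1.6],
    [2.0, 0, -1.6],
    [2.6, 0, -1.6],
  ],
  turn=[0, 0, 0, 0, 0],
  gripper=[0, 0, 0, 0, 0],
)

```text
time_s: 11.5
tool_pos: [0.5405, 0.0413, 0.0853]
tool_rot: [180.0, -0.0, -74.5]
force: [-0.1, 0.5, -0.9]
grip_width: 0.0004
```

```bash
python3 look.py a5
```

```text
11.6 [0.54040279 0.04160912 0.0851594 ] [-0.31057189 -1.13166707  0.19221209]
```

View pics/a5.png

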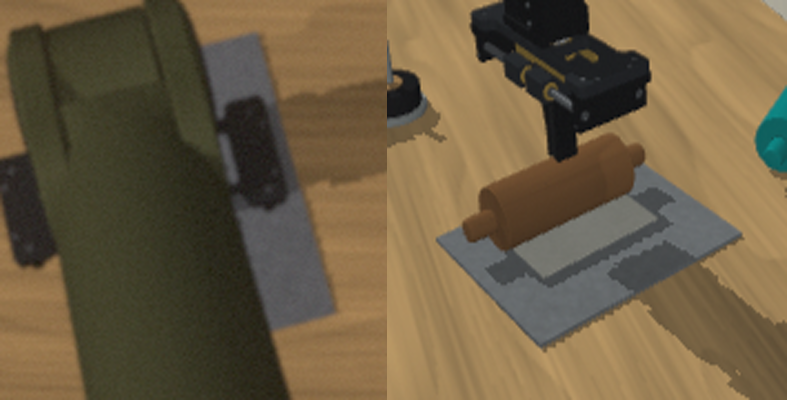

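The side view shows the roller at the label's far edge, at about board y = +38 mm. The last stroke is 4.2 cm at the fingertip (2.1 cm at the axis), ending slowly.

>>> carry_out(
  translation=[
    [0, 0, 0.5],
    [0, 0, 1.0],
    [0, 0, 1.4],
    [0, 0, 1.55],
    [0, 0, 1.6],
  ],
  turn=[0, 0, 0, 0, 0],
  gripper=[0, 0, 0, 0, 0],
)

```text
time_s: 12.22
tool_pos: [0.5405, 0.0423, 0.071]
tool_rot: [179.9, -0.1, -74.4]
force: [-5.3, -2.2, 13.8]
grip_width: 0.0007
```

>>> carry_out(
  translation=[
    [-0.4, 0, 0],
    [-0.9, 0, 0],
    [-1.4, 0, 0],
    [-1.9, 0, 0],
    [-2.4, 0, 0],
  ],
  turn=[0, 0, 0, 0, 0],
  gripper=[0, 0, 0, 0, 0],
)

```text
time_s: 12.85
tool_pos: [0.5338, 0.066, 0.0722]
tool_rot: [179.9, -0.1, -74.4]
force: [-8.1, -2.7, 21.5]
grip_width: 0.0003
```

>>> carry_out(
  translation=[
    [-0.5, 0, 0],
    [-1.0, 0, 0],
    [-1.4, 0, 0],
    [-1.7, 0, 0],
    [-1.8, 0, 0],
  ],
  turn=[0, 0, 0, 0, 0],
  gripper=[0, 0, 0, 0, 0],
)

```text
time_s: 13.48
tool_pos: [0.5289, 0.0845, 0.0716]
tool_rot: [180.0, -0.1, -74.3]
force: [-6.7, -0.7, 15.6]
grip_width: 0.0008
```

>>> carry_out(
  translation=[
    [0, 0, 0],
    [0, 0, -0.3],
    [0, 0, -1],
    [0, 0, -3],
    [0, 0, -6],
  ],
  turn=[0, 0, 0, 0, 0],
  gripper=[0, 0, 0, 0, 0],
)

```text
time_s: 14.1
tool_pos: [0.5285, 0.0836, 0.1303]
tool_rot: [179.9, 0.0, -74.4]
force: [0.2, 0.0, -0.1]
grip_width: -0.0
```

>>> carry_out(
  translation=[
    [0, 0, -4],
    [2, 3, -6],
    [6, 6, -6],
    [11, 8, -6],
    [15, 8, -6],
  ],
  turn=[0, 0, 0, 0, 0],
  gripper=[0, 0, 0, 0, 0],
)

```text
time_s: 14.72
tool_pos: [0.4918, -0.085, 0.1912]
tool_rot: [-179.9, -0.2, -74.5]
force: [0.8, 0.5, -0.3]
grip_width: 0.0003
```

```bash
python3 look.py a6
```

```text
14.825 [ 0.49278195 -0.08793597  0.19064949] [ 0.06059445  0.25299361 -0.08265805]
```

View pics/a6.png

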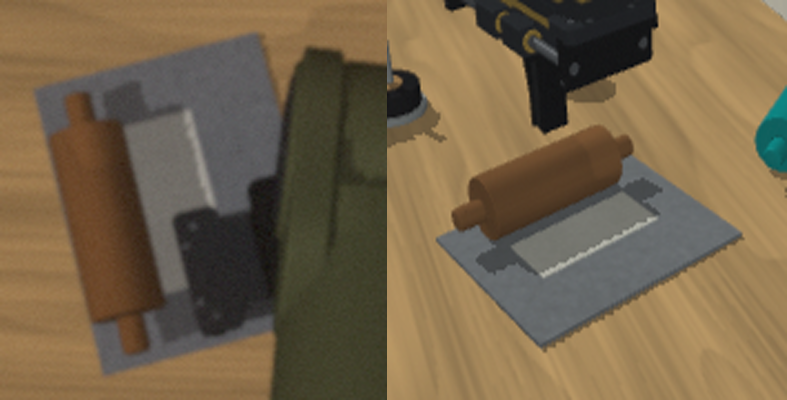

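The roller lies on the far strip. In the top crop its handle ends are at (79,94) and (137,353), and in the side view at (457,216) and (629,144).

```bash
python3 - <<'E'
from est import *
s=150/387
P=[ray("top",u*s+235-.3,v*s+200-.3,.034) for u,v in((79,94),(137,353))]
d=P[0]-P[1];m=(P[0]+P[1])/2
print("top",w2B(b,m)*1e3,np.degrees(np.arctan2(d[1],d[0])-b[2]),np.linalg.norm(d))
print("side",est((457,216),(629,144)))
im=cv2.imread("pics/a6.png")[80:390,20:300]
c=cv2.resize(im,None,fx=1.9,fy=1.9,interpolation=2)
cv2.imwrite("pics/a6z.png",c)
E
```

```text
top [-6.96537033 57.31527273] -1.0945200547736866 0.2096669037300538
side (array([-2.5441655 , 64.46395754]), np.float64(-2.419515778103022), np.float64(0.205471042997184), array([0.53302844, 0.08163488, 0.034     ]))
```

View pics/a6z.png

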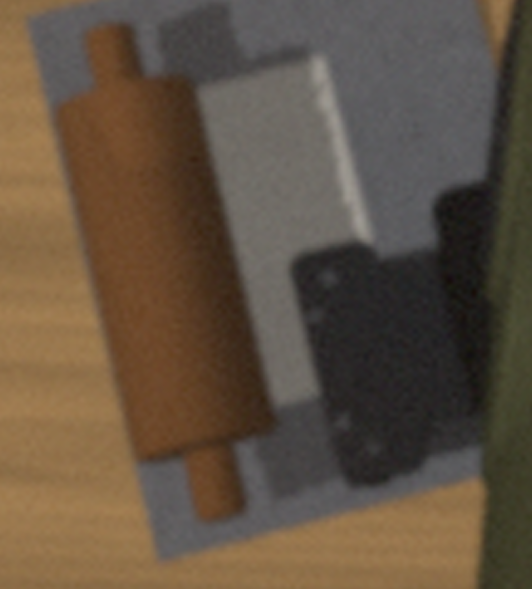

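The two cameras put the roller at board y = 57 and 64 mm, both well within 60 ± 20 mm. I'll check that it is at rest and the other things are unmoved, then hand in.

>>> carry_out(
  translation=[
    [0, 0, 0],
    [0, 0, 0],
    [0, 0, 0],
    [0, 0, 0],
    [0, 0, 0],
  ],
  turn=[0, 0, 0, 0, 0],
  gripper=[0, 0, 0, 0, 0],
)

```text
time_s: 15.45
tool_pos: [0.4924, -0.0821, 0.1895]
tool_rot: [180.0, -0.0, -74.3]
force: [-0.2, 1.0, 0.2]
grip_width: 0.0005
```

```bash
python3 look.py a7; python3 - <<'E'
import cv2,numpy as np
from cell import read_camera
a=cv2.imread("pics/a6.png").astype(int);c=cv2.imread("pics/a7.png").astype(int)
print("roller px diff top/side",abs(a-c)[90:360,45:165].mean(),abs(a-c)[150:240,450:640].mean())
s0=cv2.imread("pics/side0.png").astype(int);s1=read_camera("side")[...,::-1].astype(int)
for n,(x0,x1,y0,y1) in dict(square=(320,455,330,425),cap=(245,270,375,410),weight=(275,310,170,200),tape=(192,232,172,212)).items(): print(n,abs(s0-s1)[y0:y1,x0:x1].mean())
cv2.imwrite("pics/fin.png",s1)
E
```

```text
15.55 [ 0.49235592 -0.08223848  0.1895093 ] [-0.22577709 -0.16785972  0.35963004]
roller px diff top/side 1.9171707818930042 0.408635477582846
square 15.862716049382716
cap 6.072
weight 81.91746031746031
tape 5.43875[ WARN:0@0.931] global loadsave.cpp:1063 imwrite_ Unsupported depth image for selected encoder is fallbacked to CV_8U.
```

View pics/fin.png

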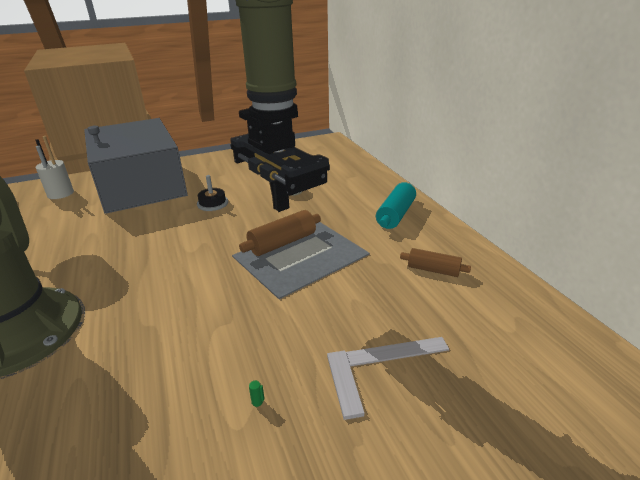

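The tape, cap and square are where they were; the higher differences are the arm's shadow. The paperweight is hidden behind the gripper, which never went near it. The roller at (282,233) is at rest.

```bash
python3 -c "
from cell import sign_off
print(sign_off())"
```

```text
the job is handed in; nothing more can be done
None
```

I rolled the large brown roller across the label in four strokes, with closed fingertips on top of the barrel. Contact forces stayed around 6–22 N and the clock read about 15.6 s. I then moved the hand clear and handed the job in; no verdict is reported.

- **Roller position:** the top camera puts it at board y = 57 mm and x = -7 mm, tilted -1.1° from the label. The side camera says y = 64 mm, x = -3 mm and -2.4°. The two disagree by about 7 mm, but both are well inside the 60 ± 20 mm limit.
- **At rest:** pictures about 0.7 s apart show no motion.
- **Turn:** dead reckoning gives about 102 mm of axis travel, or roughly 3.4 rad. I did not measure the rotation itself.
- **Other things:** the tape, cap and square look unmoved. Only the square's pixel difference stood out, from the arm's shadow across it. The paperweight was hidden behind the gripper in the last side view, so I could not confirm it there.

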